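# Load the sloped plaque magazine for a new run

### The job

Get the sloped feed magazine ready for a new run: take the sanding block off its shelf and put it down flat in the open walnut box, and turn the counter's knob back to its zero stop. Only after that, pile all the plaques on the sloped shelf, each lying flat on the one below, lengthwise up the slope, centred across the shelf and with its lower end against the yellow backstop, and last lay the red follower weight flat on top of the pile in the same way, also against the backstop. Leave the glue bottle, the tape measure and the tin of screws where they are.

Things in the scene. Friction and masses are not known exactly. Their poses are not given: they have to be found in the camera images.
- shelf_bed: sloped aluminium shelf of the grey magazine, fixed, 130 mm wide, 165 mm long, sloping down to the robot at 20 degrees, open at its sides. Origin on its surface, mid-width, at the foot of the yellow backstop's inner face, 45 mm above the bench; x up the slope, y across to the left, z square to the surface. The backstop fills x -8 to 0 mm, 74 mm high, with a 26 mm gap at mid-width
- counter_knob_grip (a point): point on the axis of the counter's black knob, at the height to grip it, 89 mm above the bench; fixed to the knob. Its grip is a bar 42 mm long, 14 mm wide, top 7 mm above this point, on a disc 44 mm across, 23 mm below it. x along the bar (white pointer line on the -x half), z the upright axis. It is on a blue box 90 x 80 mm, right of the shelf on the same base plate
- counter_knob (a joint): turn of the knob in rad: 0 at the zero stop (white line at the red tick, towards the robot), grows clockwise seen from above to 4.6, so it is reset by turning anticlockwise. Starts between 2.0 and 4.2, light friction (0.03 N m), stays where it is left, cannot turn past 0
- sanding_block: brown cork sanding block wrapped in abrasive paper, 60 x 108 x 30 mm, that starts lying on the sloped shelf lengthwise up the slope; origin at the centre of its underside, its own y along its length, x across its 60 mm width (58 mm between solid faces, to be gripped across), z up out of its top
- walnut_box: open dark walnut box without lid, 161 x 200 x 46 mm, walls 10 mm thick, inner floor 10 mm above its underside, inside 140 x 178 mm; loose, 0.6 kg; origin at the centre of its underside, x along its 161 mm side, y along its 200 mm side, z up
- plaque_0: dark wood plaque with a brass plate set in its face, 110 x 50 x 15 mm, lying flat on the bench at the left; origin at the centre of its underside, x along its 110 mm length, y across its 50 mm width, z up out of the brass face. About 75 g. All plaques are alike; three or four of them are there in a run
- plaque_1: dark wood plaque with a brass plate set in its face, 110 x 50 x 15 mm, lying flat on the bench at the left; origin at the centre of its underside, x along its 110 mm length, y across its 50 mm width, z up out of the brass face. About 75 g. All plaques are alike; three or four of them are there in a run
- plaque_2: dark wood plaque with a brass plate set in its face, 110 x 50 x 15 mm, lying flat on the bench at the left; origin at the centre of its underside, x along its 110 mm length, y across its 50 mm width, z up out of the brass face. About 75 g. All plaques are alike; three or four of them are there in a run
- plaque_3: dark wood plaque with a brass plate set in its face, 110 x 50 x 15 mm, lying flat on the bench at the left; origin at the centre of its underside, x along its 110 mm length, y across its 50 mm width, z up out of the brass face. About 75 g. All plaques are alike; three or four of them are there in a run
- follower: red steel follower weight, a slab 90 x 50 x 20 mm with an upright steel grip fin on top, 44 mm long (along x), 14 mm thick, its top 48 mm above the underside; 0.3 kg, standing on the bench at the right; origin at the centre of its underside, x along its 90 mm length, y across its width, z up. Lift it by the fin
- glue_bottle: bystander: white glue bottle, 34 mm across, 133 mm tall, standing to the right of the counter; origin at the centre of its underside, z up
- tape_measure: bystander: yellow pocket tape measure, 33 x 75 x 63 mm, standing to the right of the counter, farther off; origin at the centre of its underside, z up
- screw_tin: bystander: round open tin of screws, 65 mm across, 29 mm high, standing beyond the plaques; origin at the centre of its underside, z up
Things that resemble listed ones, but are neither listed nor needed, are in the scene too. Leave any blue look-alike of the plaque_2 alone.

How it is judged:
By the outcome, as a careful person would: the job done as asked, in the order asked, and still so for the second after the job is handed in, with the robot touching nothing.
Of plaque_0, plaque_1, plaque_2, plaque_3 only 3 to 4 are there at a start; the rules pass over those that are not, and their reading is None.
At some moment in a run one of sanding_block, walnut_box may be knocked a few centimetres aside while the robot is not near it.
Once in a run the grip may slacken for a moment while it holds something.
It also fails if it takes over 208 s, if anything falls off the work surface, if the arm or the gripper's body presses on something with over 40 N, if the wrist force passes 120 N, or if a joint passes its speed limit or range.

### The arm

A 6-joint arm with a two-finger parallel gripper is mounted at the origin on a cart in front of the work surface, level with it; the furniture and walls round the work are solid. World frame = base frame: x ahead of the robot, y to its left, z up, the work surface at z = 0. Lengths are in m, angles in rad, forces in N, time in s.
With the tool pointing down it reaches from about 0.325 to 0.9 m from the base axis. Payload 6.1 kg.
Tool frame: the origin (TCP) lies midway between the tips of the shut fingers; the grasp point (between the pads) lies 19 mm behind it (bot.grip_point_offset is the distance from the TCP to the grasp point, in m); z points along the fingers, y is the line along which they close (so a half turn about z gives the same grasp; the last joint's range is limited). The gripper opens to 87 mm and grips with 3 to 60 N. Pads are 19 mm wide; open, the fingers measure 117 mm over their backs; the gripper's body (75 mm by 190 mm) begins 51 mm behind the grasp point.
Start: joints at [-1.233, 0.22, 1.526, -0, 1.395, -0.126], TCP at [0.28, -0.559, 0.223] pointing down, gripper open.
Joint ranges: [-2.98, 2.98], [-0.91, 2.08], [0.09, 2.57], [-1.24, 4.39], [0.2, 2.65], [-2.68, 2.68]. Speed limits (rad/s): [2.57, 2.57, 3.01, 3.14, 3.14, 3.14].

### API

Orientations are given as a rotation vector (axis times angle).
In Python, from station import bot gives the robot as it stands.
- The arm moves only by the tool arm_command, never from a script. Its argument "plan" is text: rows parted by semicolons, each of 5 numbers parted by spaces: the finger opening in m, from 0 to 0.087, then the shift along the tool's x, y, z in m, then the turn about the tool's z in degrees. In form: gripper dx dy dz twist; .... A call has 1 to 5 rows; each row shifts and turns the commanded pose from where the row before left it, along the tool's axes as they then stand; what a row does not reach is not made up. A row lasts 1/10 s, in which the tool goes at most 50 mm and 8.59 degrees, less where a joint would pass 70% of its speed; a pose out of reach is approached as far as the arm can. A call with a gripper value outside its range is refused whole. The fingers move at their own pace and stop on an object; the grip force is fixed at half the most. Time passes only in rows, so rows that do not move let the fingers close. It gives the time, the measured TCP pose, the force, the opening and the grip force at its end, in the units of the state.
- bot.get_obs(): the state, without advancing time (a new reading comes with each control period).
- bot.snapshot(name): name is "side" or "top"; returns the picture (384x512x3 uint8, red, green, blue); there is no depth.
- bot.calibration(name): a dict with "K" (3x3 intrinsics, pixels), "D" ([k1, k2, p1, p2, k3] as OpenCV has them; the pictures are not rectified), "R" (3x3) and "t" (3): a world point X has camera coordinates R X + t. Camera axes: x right, y down, z forward; pixel columns grow to the right and rows downward; lengths in m; the calibration is good to about 2 mm. A picture is of the moment at which its call begins. calibration takes no time and is no camera call.
- bot.close_job(): hands the job in; it is judged then, once.
The state is a dict: "time_s": time; "joint_positions": joint angles; "joint_velocities": joint speeds; "joint_torque": joint torques, N m; "tcp_pos": TCP position; "ee_rot": TCP orientation; "wrist_force": force on the tool from outside, world axes, zero at the start; "wrist_torque": the same for the moment, N m; "gripper_width": opening from 0.0 (shut) to 1.0 (fully open); "grip_force": force on a finger pad.
Only numpy, scipy, OpenCV 4.12 (cv2) and the standard library are available. Lean on these libraries where they do the work, as an engineer would, in place of code of your own. Each camera call takes 0.05 s, during which the arm holds its last target. There are 200 camera calls.

## Working session

There is one attempt and no reset: what is moved stays moved. The work goes in short steps, Python scripts to look and compute and a tool call to move; the robot and the scene stay as the last step left them, time stands still between calls to the robot, and variables do not carry over. Pictures are saved under pics/ and viewed, at most 14 in all, crops included, and the job is handed in when it is done.

Besides the shell and the picture viewer there is one more tool, called after "Emit:" by a JSON object that holds its "api" and its "payload", one argument or row to a line. arm_command: Moves the arm, as the interface text tells. Its arguments: {"type":"object","properties":{"plan":{"type":"string"}},"required":["plan"]}

```bash
mkdir -p pics; ls; python3 - <<'E'
from station import bot
import cv2
o=bot.get_obs();print(o)
for n in("side","top"):
    im=bot.snapshot(n);cv2.imwrite(f"pics/{n}0.png",cv2.resize(im[:,:,::-1],(800,600),interpolation=cv2.INTER_CUBIC));cv2.imwrite(f"raw_{n}0.png",im[:,:,::-1])
    c=bot.calibration(n);print(n,c)
print(bot.grip_point_offset)
E
```

```text
pics
{'time_s': 0.0, 'joint_positions': array([-1.23312055e+00,  2.21255633e-01,  1.52760750e+00,  2.94715607e-05,
        1.39472440e+00, -1.26077735e-01]), 'joint_velocities': array([-1.17306294e-03,  2.71047343e-04,  2.47137364e-03,  1.22937897e-03,
        6.90480961e-04,  3.51481298e-05]), 'joint_torque': array([ 4.61639831e-05, -4.94597769e+01, -3.87385583e+01,  6.98110345e-02,
        5.70433144e-02, -1.21405183e-04]), 'tcp_pos': array([ 0.27937552, -0.55837985,  0.22142091]), 'ee_rot': array([-3.05558189e+00, -7.21487483e-01,  2.85412682e-04]), 'wrist_force': array([-0.24568082, -0.54625652, -0.20685659]), 'wrist_torque': array([ 0.0092418 ,  0.01970196, -0.0246039 ]), 'grip_force': 0.0, 'gripper_width': 0.9988293607798937}
side {'K': array([[449.96080918,   0.        , 264.8147357 ],
       [  0.        , 449.96080918, 190.76556848],
       [  0.        ,   0.        ,   1.        ]]), 'D': array([-0.17321398,  0.        ,  0.        ,  0.        ,  0.        ]), 'R': array([[ 0.97123502, -0.23726528,  0.02019207],
       [-0.07900127, -0.40105695, -0.91264019],
       [ 0.224636  ,  0.88479292, -0.40826481]]), 't': array([-0.53274519,  0.12676552,  1.1913877 ])}
top {'K': array([[465.18760142,   0.        , 260.1063515 ],
       [  0.        , 465.18760142, 193.45187914],
       [  0.        ,   0.        ,   1.        ]]), 'D': array([-0.02539164,  0.        ,  0.        ,  0.        ,  0.        ]), 'R': array([[-0.00223146, -0.99993165,  0.01147644],
       [-0.99769171,  0.00144726, -0.06789084],
       [ 0.06786959, -0.01160144, -0.99762675]]), 't': array([-0.02864431,  0.54264424,  1.50104042])}
0.0187
```

View pics/side0.png

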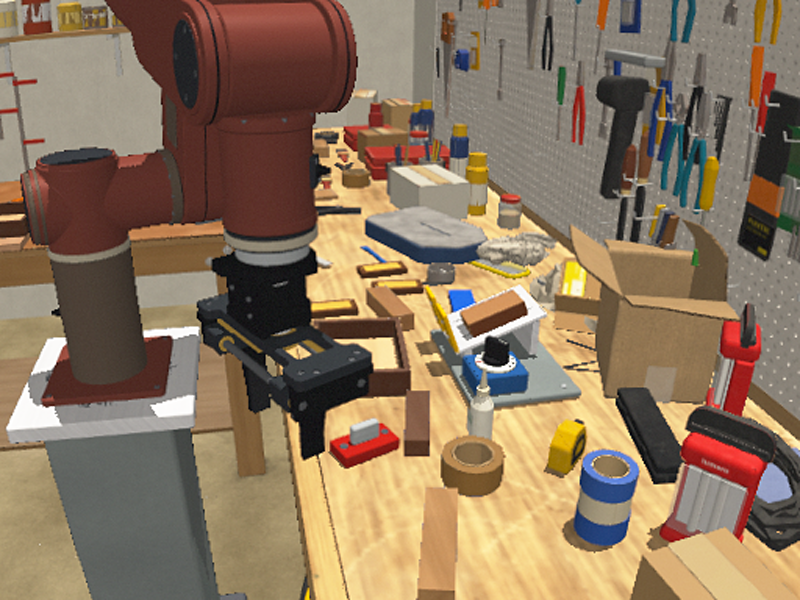

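View pics/top0.png

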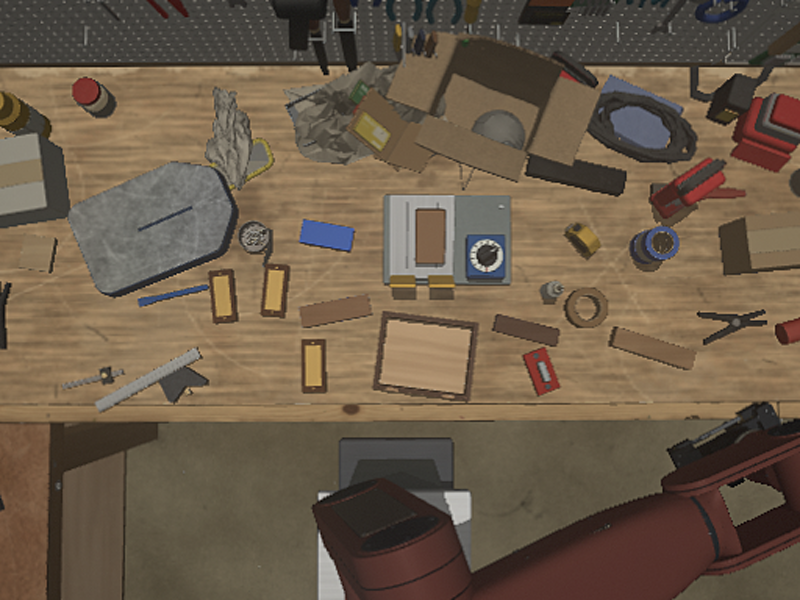

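Top (800×600) shows three brass-faced plaques at (222,296), (275,290), (314,366). The blue look-alike is at (327,235). The brown block at (430,237) lies on the white sloped shelf, the knob is at (486,257), the walnut box at (425,355) and the red follower at (541,370). The plain wooden strips at (335,310), (525,330) and (652,347) have no brass and are not on the shelf, so they are neither plaques nor the block.

```bash
cat > vis.py <<'E'
import cv2, numpy as np, sys
from station import bot
C={n:bot.calibration(n) for n in("side","top")}
def ray(n,p):
    c=C[n];u=cv2.undistortPoints(np.array([[p]],float),c["K"],c["D"])[0,0]
    d=c["R"].T@np.array([u[0],u[1],1.]);return -c["R"].T@c["t"],d/np.linalg.norm(d)
def plane(n,p,z):
    o,d=ray(n,p);return o+d*(z-o[2])/d[2]
def tri(ps,pt):
    a,b=ray("side",ps),ray("top",pt)
    A=sum(np.eye(3)-np.outer(d,d) for o,d in(a,b));B=sum((np.eye(3)-np.outer(d,d))@o for o,d in(a,b))
    X=np.linalg.solve(A,B);return X,[round(float(1e3*np.linalg.norm(np.cross(X-o,d))),1) for o,d in(a,b)]
def proj(n,X):
    c=C[n];return cv2.projectPoints(np.array([X],float),cv2.Rodrigues(c["R"])[0],c["t"],c["K"],c["D"])[0][0,0]
def snap(n,raw=None):
    im=bot.snapshot(n)[:,:,::-1].copy()
    if raw: cv2.imwrite(raw,im)
    return im
def crop(im,x0,y0,w,h,s):
    return cv2.resize(im[y0:y0+h,x0:x0+w],None,fx=s,fy=s,interpolation=cv2.INTER_CUBIC)
def blobs(im,lo,hi,roi,amin=40):
    """HSV mask in roi (x0,y0,x1,y1) -> list of (area, contour)"""
    x0,y0,x1,y1=roi;m=np.zeros(im.shape[:2],np.uint8)
    m[y0:y1,x0:x1]=cv2.inRange(cv2.cvtColor(im,cv2.COLOR_BGR2HSV),np.array(lo),np.array(hi))[y0:y1,x0:x1]
    cs,_=cv2.findContours(m,cv2.RETR_EXTERNAL,cv2.CHAIN_APPROX_NONE)
    return sorted([(cv2.contourArea(c),c) for c in cs if cv2.contourArea(c)>=amin],key=lambda t:-t[0])
def rect(n,c,z):
    """min-area rect of a contour cast on plane z: centre, sides, long-side yaw deg"""
    P=np.array([plane(n,q[0],z)[:2] for q in c]);(cx,cy),(w,h),_=r=cv2.minAreaRect((P*1000).astype(np.float32))
    b=cv2.boxPoints(r);e=max((b[1]-b[0],b[2]-b[1]),key=np.linalg.norm)
    return np.round([cx,cy,max(w,h),min(w,h),np.degrees(np.arctan2(e[1],e[0]))%180],1)
E
python3 - <<'E'
from vis import *
t=cv2.imread("raw_top0.png");s=cv2.imread("raw_side0.png")
for a,c in blobs(t,(15,110,90),(32,255,255),(120,160,215,260)):print("brass",a,rect("top",c,.015))
for a,c in blobs(t,(0,120,60),(8,255,255),(320,210,370,260)):print("foll",a,rect("top",c,.02))
for a,c in blobs(t,(15,110,70),(32,255,255),(240,170,300,200),10):print("ystop",a,cv2.boundingRect(c),rect("top",c,.11))
A=crop(t,235,115,110,150,4);B=crop(s,190,170,190,150,4)
B=cv2.resize(B,(int(B.shape[1]*.46),int(B.shape[0]*.46)))
cv2.imwrite("pics/c1.png",A);cv2.imwrite("pics/c2.png",crop(s,255,165,125,110,5.4))
E
```

```text
brass 251.0 [4.111e+02 1.661e+02 8.430e+01 3.260e+01 3.000e-01]
brass 250.5 [567.4 249.5  91.8  35.6 174.9]
brass 245.0 [559.6 358.2  96.2  35.3   6.2]
foll 383.0 [ 399.6 -309.1   89.7   49.6   20.5]
ystop 107.0 (274, 176, 18, 8) [579.3 -97.6  52.4  21.6  89.9]
ystop 104.5 (249, 176, 17, 8) [579.4 -19.1  49.2  21.6  89.9]
```

View pics/c1.png

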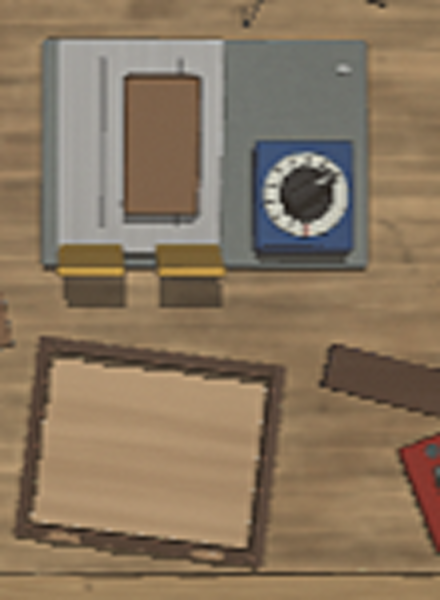

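View pics/c2.png

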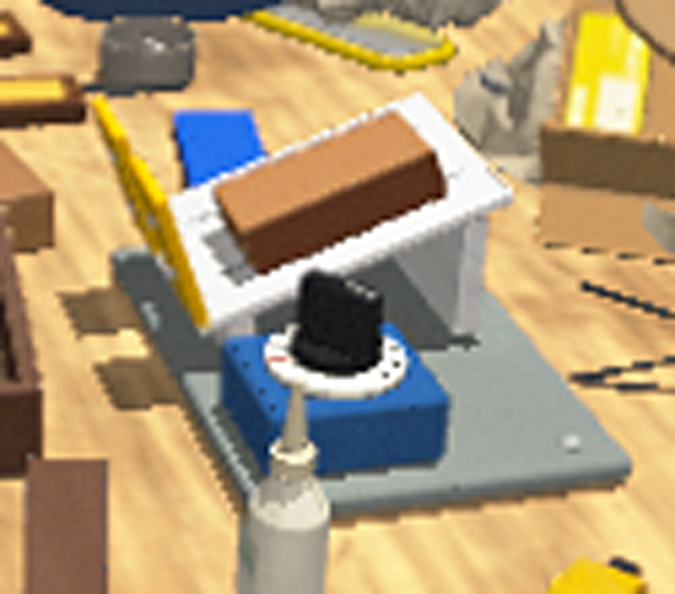

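The top crop shows the block's top-face corners at about (124,75), (200,78), (196,213), (124,213) and the pointer to the upper right (≈4 rad). The shelf's far corners are at (58,40) and (223,40), and the box's outer corners are at (42,338), (284,368), (260,568), (17,535). The side crop shows the same block top at (216,188), (397,110), (438,153), (240,238).

```bash
python3 - <<'E'
from vis import *
T=lambda x,y:(235+x/4-.4,115+y/4-.4)
S=lambda x,y:(255+x/5.4-.4,165+y/5.4-.4)
def r(X):return np.round(np.array(X)*1e3,1)
for n,s,t in[("shelf far L",(417,92),(58,40)),("shelf far R",(513,198),(223,40)),("stop top L",(95,97),(59,270)),
 ("block loL",(216,188),(124,213)),("block hiL",(397,110),(124,75)),("block hiR",(438,153),(200,78)),("block loR",(240,238),(196,213)),
 ("knob top",(341,290),(307,192)),("knob ptr end",(377,298),(335,170))]:
    X,e=tri(S(*s),T(*t));print(n,r(X),e)
print("box",[r(plane("top",T(*p),.046))[:2] for p in((42,338),(284,368),(260,568),(17,535))])
for z in(.09,.096):print("knob",z,r(plane("top",T(307,192),z)))
# knob bar: dark mask
t=cv2.imread("raw_top0.png");s=cv2.imread("raw_side0.png")
for a,c in blobs(t,(0,0,0),(180,255,60),(300,150,326,176),20):print("knob dark",a,rect("top",c,.09))
for a,c in blobs(t,(5,60,60),(16,255,200),(262,130,290,172),100):print("blk",a,rect("top",c,.105))
for a,c in blobs(s,(15,100,90),(32,255,255),(190,150,275,205),20):
    m=cv2.moments(c);print("side brass",a,m["m10"]/m["m00"],m["m01"]/m["m00"])
for x,y in((559.6,358.2),(567.4,249.5),(411.1,166.1)):print(proj("side",(x/1e3,y/1e3,.015)))
m=[(400,-309)];print(proj("side",(.3996,-.3091,.02)))
E
```

```text
shelf far L [752.    5.3 101.1] [0.5, 0.5]
shelf far R [ 753.1 -123.9   97. ] [0.3, 0.3]
stop top L [570.    4.6 113.1] [1.1, 1.1]
block loL [620.2 -46.7  79.1] [1.0, 1.0]
block hiL [720.6 -45.4 114.6] [1.5, 1.5]
block hiR [ 718.9 -104.3  116.2] [0.6, 0.6]
block loR [ 617.9 -102.8   78. ] [1.4, 1.4]
knob top [ 635.7 -189.9   91.2] [1.6, 1.6]
knob ptr end [ 649.1 -210.3   96.5] [1.7, 1.7]
box [array([522.7,  18.8]), array([ 498.3, -175.1]), array([ 339. , -154.6]), array([365.7,  38.7])]
knob 0.09 [ 634.4 -189.6   90. ]
knob 0.096 [ 633.6 -188.8   96. ]
knob dark 51.5 [ 626.5 -189.8   39.9   25.9   99.5]
blk 604.5 [668.8 -75.2 106.6  56.  179.8]
side brass 2463.5 228.6175495568635 174.11650091333468
side brass 232.0 267.30962643678157 194.0926724137931
[244.39552832 170.10767194]
[252.9153801  181.43263321]
[210.44461205 195.17086251]
[233.14895891 280.50102844]
```

Triangulated heights agree with the text: shelf far edge 99 mm, backstop top 113 mm, knob 91–96 mm. The shelf origin is at about (0.600, -0.059, 0.045). First move: square the tool and go above the block.

Emit:
{"api": "arm_command", "payload": {
  "plan": "0.087 0 0 -0.01 6.65; 0.087 0 0 -0.01 6.65; 0.087 0 0 -0.01 6.65; 0.087 0 0 0 6.65; 0.087 0 0 0 0"
}}

```text
time_s: 0.6
tcp_pos: [0.2796, -0.5589, 0.2525]
ee_rot: [-3.141, 0.002, 0.0]
wrist_force: [-0.2, 0.7, 0.6]
gripper_width: 0.999
grip_force: 0.0
```

Emit:
{"api": "arm_command", "payload": {
  "plan": "0.087 0.0264 -0.0322 0 0; 0.087 0.0264 -0.0322 0 0; 0.087 0.0264 -0.0322 0 0; 0.087 0.0264 -0.0322 0 0; 0.087 0.0264 -0.0322 0 0"
}}

```text
time_s: 1.1
tcp_pos: [0.4122, -0.3963, 0.2518]
ee_rot: [-3.141, -0.004, 0.001]
wrist_force: [0.4, -0.0, 0.6]
gripper_width: 0.998
grip_force: 0.0
```

Emit:
{"api": "arm_command", "payload": {
  "plan": "0.087 0.0264 -0.0322 0 0; 0.087 0.0264 -0.0322 0 0; 0.087 0.0264 -0.0322 0 0; 0.087 0.0264 -0.0322 0 0; 0.087 0.0264 -0.0322 0 0"
}}

```text
time_s: 1.6
tcp_pos: [0.5443, -0.2354, 0.2518]
ee_rot: [-3.141, -0.005, 0.002]
wrist_force: [0.4, -0.3, 0.3]
gripper_width: 0.999
grip_force: 0.0
```

Emit:
{"api": "arm_command", "payload": {
  "plan": "0.087 0.0264 -0.0322 0 0; 0.087 0.0264 -0.0322 0 0; 0.087 0.0264 -0.0322 0 0; 0.087 0.0264 -0.0322 0 0; 0.087 0.0264 -0.0322 0 0"
}}

```text
time_s: 2.1
tcp_pos: [0.6763, -0.0745, 0.2516]
ee_rot: [-3.141, -0.005, 0.002]
wrist_force: [0.5, -0.3, 0.6]
gripper_width: 0.999
grip_force: 0.0
```

Emit:
{"api": "arm_command", "payload": {
  "plan": "0.087 0 0 0 0; 0.087 0 0 0 0"
}}

```text
time_s: 2.3
tcp_pos: [0.6756, -0.0752, 0.2512]
ee_rot: [-3.142, -0.006, 0.003]
wrist_force: [0.3, 0.3, 0.5]
gripper_width: 1.002
grip_force: 0.0
```

Emit:
{"api": "arm_command", "payload": {
  "plan": "0.087 0 0 0.04 0; 0.087 0 0 0.04 0; 0.087 0 0 0.04 0; 0.087 0 0 0.03 0; 0.087 0 0 0.021 0"
}}

```text
time_s: 2.8
tcp_pos: [0.673, -0.0775, 0.0782]
ee_rot: [-3.141, 0.001, 0.007]
wrist_force: [-0.3, -0.3, -0.3]
gripper_width: 1.0
grip_force: 0.0
```

Emit:
{"api": "arm_command", "payload": {
  "plan": "0.03 0 0 0 0; 0.03 0 0 0 0; 0.03 0 0 0 0; 0.03 0 0 0 0; 0.03 0 0 0 0"
}}

```text
time_s: 3.3
tcp_pos: [0.6766, -0.0763, 0.0832]
ee_rot: [3.141, -0.0, 0.003]
wrist_force: [-1.8, 0.1, 3.1]
gripper_width: 0.665
grip_force: 30.0
```

Emit:
{"api": "arm_command", "payload": {
  "plan": "0.03 0 0 0 0; 0.03 0 0 0 0; 0.03 0 0 0 0; 0.03 0 0 0 0; 0.03 0 0 0 0"
}}

```text
time_s: 3.8
tcp_pos: [0.6766, -0.0763, 0.0833]
ee_rot: [3.141, -0.0, 0.003]
wrist_force: [-2.6, 0.8, 5.8]
gripper_width: 0.665
grip_force: 30.0
```

Emit:
{"api": "arm_command", "payload": {
  "plan": "0.03 0 0 -0.02 0; 0.03 0 0 -0.03 0; 0.03 0 0 -0.03 0; 0.03 0 0 -0.03 0; 0.03 0 0 -0.02 0"
}}

```text
time_s: 4.3
tcp_pos: [0.6766, -0.0762, 0.2143]
ee_rot: [3.141, -0.0, 0.004]
wrist_force: [1.0, -0.1, -1.1]
gripper_width: 0.663
grip_force: 30.0
```

Emit:
{"api": "arm_command", "payload": {
  "plan": "0.03 -0.04 0 0 1.5; 0.03 -0.04 0 0 1.5; 0.03 -0.04 0 0 1.5; 0.03 -0.04 0 0 1.5; 0.03 -0.04 0 0 1.3"
}}

```text
time_s: 4.8
tcp_pos: [0.4745, -0.0654, 0.2113]
ee_rot: [3.135, -0.202, -0.0]
wrist_force: [-0.8, -0.0, 0.6]
gripper_width: 0.663
grip_force: 30.0
```

Emit:
{"api": "arm_command", "payload": {
  "plan": "0.03 -0.02 0 0 0; 0.03 -0.015 0 0 0; 0.03 0 0 0 0"
}}

```text
time_s: 5.1
tcp_pos: [0.4402, -0.0608, 0.2116]
ee_rot: [3.135, -0.201, 0.0]
wrist_force: [0.7, 0.1, -0.4]
gripper_width: 0.663
grip_force: 30.0
```

```bash
python3 - <<'E'
from vis import *
t=snap("top","t1.png");s=snap("side","s1.png")
a=crop(t,235,140,110,125,3.6);b=crop(s,190,170,130,125,3.2)
h=max(a.shape[0],b.shape[0]);P=lambda q:cv2.copyMakeBorder(q,0,h-q.shape[0],0,0,0)
cv2.imwrite("pics/c3.png",np.hstack([P(a),P(b)])[:,:800])
E
```

```text
(no output)
```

View pics/c3.png

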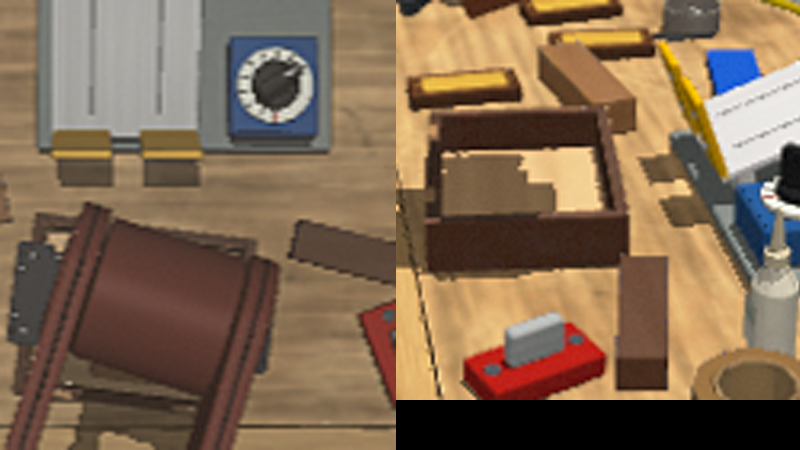

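The empty box is unmoved, with its corner still at raw (245,200); the block is held above it. Lowering it in.

Emit:
{"api": "arm_command", "payload": {
  "plan": "0.03 -0.008 0.008 0.02 0; 0.03 0 0 0.04 0; 0.03 0 0 0.04 0; 0.03 0 0 0.04 0; 0.03 0 0 0.025 0"
}}

```text
time_s: 5.7
tcp_pos: [0.4316, -0.0676, 0.0435]
ee_rot: [-3.134, 0.201, 0.005]
wrist_force: [-0.9, -0.5, -0.6]
gripper_width: 0.664
grip_force: 30.0
```

Emit:
{"api": "arm_command", "payload": {
  "plan": "0.03 0 0 0.007 0; 0.03 0 0 0.007 0; 0.03 0 0 0.006 0; 0.03 0 0 0.003 0; 0.03 0 0 0.001 0"
}}

```text
time_s: 6.2
tcp_pos: [0.4365, -0.0686, 0.0252]
ee_rot: [3.135, -0.202, 0.011]
wrist_force: [1.9, 3.4, 6.3]
gripper_width: 0.667
grip_force: 30.0
```

Emit:
{"api": "arm_command", "payload": {
  "plan": "0.03 0 0 0 0; 0.03 0 0 0 0"
}}

```text
time_s: 6.4
tcp_pos: [0.4362, -0.0689, 0.0251]
ee_rot: [3.134, -0.201, 0.011]
wrist_force: [4.2, 2.3, 5.8]
gripper_width: 0.66
grip_force: 30.0
```

Emit:
{"api": "arm_command", "payload": {
  "plan": "0.075 0 0 0 0; 0.075 0 0 0 0; 0.075 0 0 0 0; 0.075 0 0 -0.03 0; 0.075 0 0 -0.05 0"
}}

```text
time_s: 6.9
tcp_pos: [0.4288, -0.067, 0.0998]
ee_rot: [-3.133, 0.201, 0.014]
wrist_force: [0.5, -0.4, -0.6]
gripper_width: 0.858
grip_force: 0.0
```

Emit:
{"api": "arm_command", "payload": {
  "plan": "0.03 0 0 -0.05 -7; 0.03 0 0 -0.05 -0.4; 0.03 0.02 0.02 0 8; 0.03 0.04 0.03 0 8.3; 0.03 0.04 0.03 0 8.3"
}}

```text
time_s: 7.4
tcp_pos: [0.5195, -0.1639, 0.2034]
ee_rot: [3.068, -0.674, 0.003]
wrist_force: [1.0, 0.4, -0.4]
gripper_width: 0.492
grip_force: 0.0
```

Emit:
{"api": "arm_command", "payload": {
  "plan": "0.03 0 0 0 8.3; 0.03 0 0 0 8.3; 0.03 0 0 0 8.3; 0.03 0 0 0 5; 0.03 0 0 0 0"
}}

```text
time_s: 7.9
tcp_pos: [0.5176, -0.1633, 0.2019]
ee_rot: [2.793, -1.438, -0.002]
wrist_force: [0.2, 0.2, -0.4]
gripper_width: 0.343
grip_force: 0.0
```

```bash
python3 - <<'E'
from vis import *
t=snap("top","t2.png");s=snap("side","s2.png")
a=crop(t,235,140,110,125,3.6);b=crop(s,190,170,130,125,3.2)
h=max(a.shape[0],b.shape[0]);P=lambda q:cv2.copyMakeBorder(q,0,h-q.shape[0],0,0,0)
cv2.imwrite("pics/c4.png",np.hstack([P(a),P(b)])[:,:800])
E
```

```text
(no output)
```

View pics/c4.png

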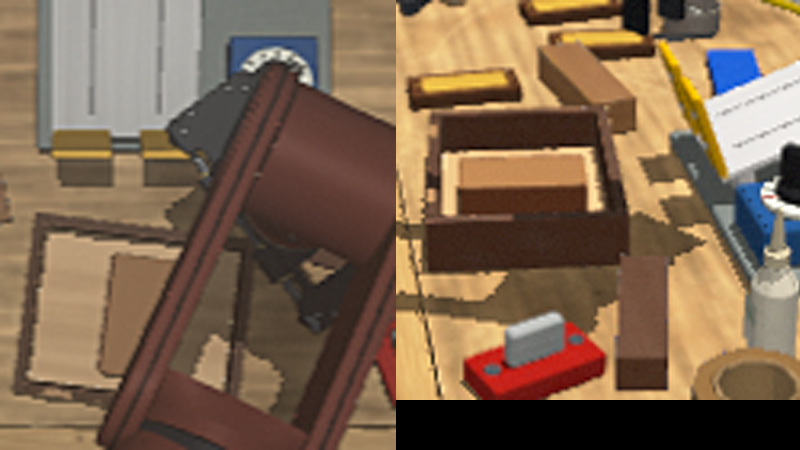

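The block lies flat inside the box (side crop (522,180)). Next the knob: the tool is already lined up with the bar at about −54.5°.

Emit:
{"api": "arm_command", "payload": {
  "plan": "0.035 0.0299 -0.0268 0 0; 0.035 0.0299 -0.0268 0 0; 0.035 0.0299 -0.0268 0 0; 0.035 0 0 0 0; 0.035 0 0 0.03 0"
}}

```text
time_s: 8.5
tcp_pos: [0.6387, -0.1906, 0.176]
ee_rot: [-2.795, 1.433, -0.011]
wrist_force: [1.1, 0.1, 1.0]
gripper_width: 0.402
grip_force: 0.0
```

Emit:
{"api": "arm_command", "payload": {
  "plan": "0.035 0 0 0.03 0; 0.035 0 0 0.03 0; 0.035 0 0 0.02 0; 0.035 0 0 0.02 0; 0.035 0 0 0 0"
}}

```text
time_s: 9.0
tcp_pos: [0.6324, -0.1881, 0.0689]
ee_rot: [2.794, -1.434, -0.011]
wrist_force: [-0.7, -0.4, -0.4]
gripper_width: 0.398
grip_force: 0.0
```

Emit:
{"api": "arm_command", "payload": {
  "plan": "0.0 0 0 0 0; 0.0 0 0 0 0; 0.0 0 0 0 0; 0.0 0 0 0 0"
}}

```text
time_s: 9.4
tcp_pos: [0.6364, -0.19, 0.0743]
ee_rot: [2.794, -1.436, 0.004]
wrist_force: [-0.3, -0.3, 3.9]
gripper_width: 0.156
grip_force: 30.0
```

Emit:
{"api": "arm_command", "payload": {
  "plan": "0 0 0 0 -8.5; 0 0 0 0 -8.5; 0 0 0 0 -8.5; 0 0 0 0 -8.5; 0 0 0 0 -8.5"
}}

```text
time_s: 9.9
tcp_pos: [0.636, -0.1906, 0.0742]
ee_rot: [3.124, -0.317, 0.002]
wrist_force: [-3.3, -2.0, 4.8]
gripper_width: 0.162
grip_force: 30.0
```

Emit:
{"api": "arm_command", "payload": {
  "plan": "0 0 0 0 -8.5; 0 0 0 0 -8.5; 0 0 0 0 -8.5; 0 0 0 0 -8.5; 0 0 0 0 -8.5"
}}

```text
time_s: 10.4
tcp_pos: [0.6361, -0.1914, 0.0743]
ee_rot: [3.025, 0.836, 0.001]
wrist_force: [-2.0, -4.4, 2.8]
gripper_width: 0.156
grip_force: 30.0
```

Emit:
{"api": "arm_command", "payload": {
  "plan": "0 0 0 0 -8.5; 0 0 0 0 -8.5; 0 0 0 0 -8.5; 0 0 0 0 -8.5; 0 0 0 0 -8.5"
}}

```text
time_s: 10.9
tcp_pos: [0.6368, -0.1918, 0.0743]
ee_rot: [2.515, 1.875, 0.0]
wrist_force: [0.9, -6.0, 1.0]
gripper_width: 0.157
grip_force: 30.0
```

Emit:
{"api": "arm_command", "payload": {
  "plan": "0 0 0 0 -8.5; 0 0 0 0 -8.5; 0 0 0 0 -8.5; 0 0 0 0 -8.5; 0 0 0 0 -8.5"
}}

```text
time_s: 11.4
tcp_pos: [0.6373, -0.1912, 0.0742]
ee_rot: [1.664, 2.659, -0.001]
wrist_force: [2.8, -3.2, 0.0]
gripper_width: 0.159
grip_force: 30.0
```

Emit:
{"api": "arm_command", "payload": {
  "plan": "0 0 0 0 -8.5; 0 0 0 0 -8.5; 0 0 0 0 -8.5; 0 0 0 0 -8.5; 0 0 0 0 -8.5"
}}

```text
time_s: 11.9
tcp_pos: [0.6374, -0.191, 0.0742]
ee_rot: [0.588, 3.081, -0.003]
wrist_force: [3.6, -3.4, -0.1]
gripper_width: 0.157
grip_force: 30.0
```

```bash
python3 - <<'E'
from vis import *
o=bot.get_obs();print(o["wrist_torque"],o["joint_positions"][5],o["wrist_force"]);r=o["ee_rot"];print(np.degrees(2*np.arctan2(r[1],r[0]))%360)
E
```

```text
[-0.50347828 -0.62471454 -0.01467044] -1.6026879128270912 [ 3.57843843 -3.37276138 -0.08714832]
158.40872164770516
```

Emit:
{"api": "arm_command", "payload": {
  "plan": "0 0 0 0 -6; 0 0 0 0 -6; 0 0 0 0 -5; 0 0 0 0 -3; 0 0 0 0 0"
}}

```text
time_s: 12.4
tcp_pos: [0.6375, -0.1908, 0.0742]
ee_rot: [0.052, 3.137, -0.004]
wrist_force: [3.7, -3.9, 1.4]
gripper_width: 0.16
grip_force: 30.0
```

```bash
cat > st.py <<'E'
from vis import *
o=bot.get_obs();r=o["ee_rot"];print("tau",np.round(o["wrist_torque"],3),"q6",np.degrees(o["joint_positions"][5]).round(1),"F",o["wrist_force"].round(1),"theta",np.degrees(2*np.arctan2(r[1],r[0]))%360,o["tcp_pos"].round(4))
E
python3 st.py
```

```text
tau [-0.533 -0.748  0.06 ] q6 -111.5 F [ 3.7 -3.9  1.4] theta 178.08945327096802 [ 0.6375 -0.1908  0.0742]
```

Emit:
{"api": "arm_command", "payload": {
  "plan": "0 0 0 0 -2; 0 0 0 0 -2; 0 0 0 0 0"
}}

```text
time_s: 12.7
tcp_pos: [0.6375, -0.1908, 0.0742]
ee_rot: [-0.053, 3.137, -0.003]
wrist_force: [3.3, -4.0, 0.8]
gripper_width: 0.158
grip_force: 30.0
```

```bash
python3 st.py
```

```text
tau [-0.571 -0.747 -0.682] q6 -115.4 F [ 3.3 -4.   0.8] theta 181.93768157486855 [ 0.6375 -0.1908  0.0742]
```

Emit:
{"api": "arm_command", "payload": {
  "plan": "0.035 0 0 0 0; 0.035 0 0 0 0; 0.035 0 0 -0.03 0; 0.087 0 0 -0.05 0; 0.087 0 0 -0.05 1.6"
}}

```text
time_s: 13.2
tcp_pos: [0.6341, -0.1883, 0.2021]
ee_rot: [0.012, -3.137, -0.003]
wrist_force: [1.3, 0.3, 0.2]
gripper_width: 0.504
grip_force: 0.0
```

Emit:
{"api": "arm_command", "payload": {
  "plan": "0.087 0.0226 0.0357 0 0; 0.087 0.0226 0.0357 0 0; 0.087 0.0226 0.0357 0 0; 0.087 0.0226 0.0357 0 0; 0.087 0.0226 0.0357 0 0"
}}

```text
time_s: 13.7
tcp_pos: [0.5194, -0.0102, 0.2021]
ee_rot: [0.012, -3.14, -0.001]
wrist_force: [0.3, 0.4, 0.6]
gripper_width: 0.941
grip_force: 0.0
```

Emit:
{"api": "arm_command", "payload": {
  "plan": "0.087 0.0226 0.0357 0 0; 0.087 0.0226 0.0357 0 0; 0.087 0.0226 0.0357 0 0; 0.087 0.0226 0.0357 0 0; 0.087 0.0226 0.0357 0 0"
}}

```text
time_s: 14.2
tcp_pos: [0.4048, 0.167, 0.2022]
ee_rot: [0.012, -3.14, -0.0]
wrist_force: [1.1, 0.9, -0.2]
gripper_width: 1.0
grip_force: 0.0
```

Emit:
{"api": "arm_command", "payload": {
  "plan": "0.087 0 0 0.03 0; 0.087 0 0 0 0"
}}

```text
time_s: 14.4
tcp_pos: [0.403, 0.1663, 0.1693]
ee_rot: [0.017, -3.135, 0.002]
wrist_force: [-0.9, -0.3, -0.6]
gripper_width: 1.0
grip_force: 0.0
```

```bash
python3 - <<'E'
from vis import *
t=snap("top","t3.png");s=snap("side","s3.png")
a=crop(t,235,140,110,125,3.6);b=crop(s,190,165,130,140,3.2)
h=max(a.shape[0],b.shape[0]);P=lambda q:cv2.copyMakeBorder(q,0,h-q.shape[0],0,0,0)
cv2.imwrite("pics/c5.png",np.hstack([P(a),P(b)])[:,:800])
for a,c in blobs(t,(15,110,90),(32,255,255),(120,160,215,260)):
    print("brass",a,rect("top",c,.015));m=cv2.moments(c);print(plane("top",(m["m10"]/m["m00"],m["m01"]/m["m00"]),.015).round(4))
E
python3 st.py
```

```text
brass 247.5 [567.2 249.1  91.5  34.9 174.9]
[0.5699 0.2489 0.015 ]
brass 246.5 [559.6 358.2  96.2  35.3   6.2]
[0.5586 0.3579 0.015 ]
tau [ 0.135 -0.162 -0.049] q6 -78.6 F [-0.3 -0.4  0.3] theta 180.47911550475675 [0.4059 0.1655 0.1722]
```

View pics/c5.png

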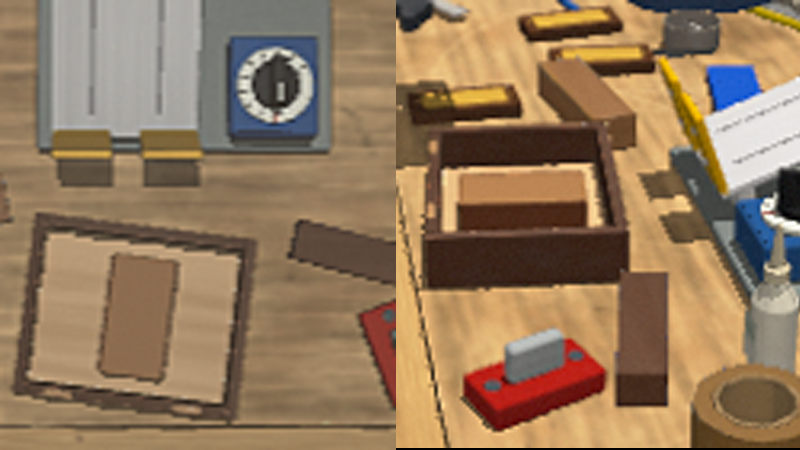

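The pointer now points at the red tick near (278,118), and the block is flat in the box. I'll check the knob angle and plaque heights numerically before grasping.

```bash
python3 - <<'E'
from vis import *
def ctr(c):
    m=cv2.moments(c);return m["m10"]/m["m00"],m["m01"]/m["m00"]
t0=cv2.imread("raw_top0.png");t=cv2.imread("t3.png");s=cv2.imread("s3.png")
tops=[ctr(c) for a,c in blobs(t0,(15,110,90),(32,255,255),(120,160,215,260))]
sd=[ctr(c) for a,c in blobs(s,(15,110,90),(32,255,255),(190,160,275,205),30)]
for p in tops:
    q=proj("side",plane("top",p,.015));n=min(sd,key=lambda k:np.hypot(*(np.array(k)-q)));print(plane("top",p,.015).round(4),"side px",q.round(1),np.round(n,1),"tri",tri(n,p)[0].round(4))
# knob
hsv=cv2.cvtColor(t,cv2.COLOR_BGR2HSV);print("V");print(hsv[150:178,303:325,2])
for a,c in blobs(t,(0,90,90),(12,255,255),(300,150,326,180),1):print("tick",a,ctr(c) if a else 0)
ys,xs=np.where((cv2.inRange(hsv,(0,90,90),(12,255,255))[150:180,300:326])>0);print("red",xs+300,ys+150)
E
```

```text
[0.4124 0.1662 0.015 ] side px [210.8 195.1] [226.7 178.9] tri [0.4376 0.1549 0.0742]
[0.5701 0.249  0.015 ] side px [253.7 181.4] [267.3 194.2] tri [ 0.5966  0.2529 -0.0374]
[0.5586 0.3578 0.015 ] side px [244.2 170.2] [226.7 178.9] tri [ 0.5292  0.3704 -0.0198]
V
[[100 100 100 101  99  99  98  97  96  98  97  96  95  94  94  93  94  93
   91  87 107 124]
 [127 127 126 127 124 123 124 123 122 122 123 122 122 120 122 121 120 120
  120 112 108 123]
 [123 125 126 125 121 121 119 118 117 117 117 118 119 119 118 119 118 119
  120 110 105 126]
 [123 124 120 121 117 126 144 157 180 166 132 104 100 115 117 117 118 120
  121 109 102 124]
 [123 119 127 159 189 195 223 223 175 153 229 229 200 136 121 117 117 120
  121 109 103 125]
 [120 129 184 221 166 140 219 183  84  79 111 168 188 148 147 108 114 116
  120 109 105 127]
 [125 182 218 212 192 187 190  86  50  62  55  45  83 169 219 187 128 114
  118 109 106 126]
 [135 113 161 217 183  88  45  47  60  68  62  89 174 219 210 216 189 128
  117 109 106 129]
 [224 199 191 189  99  62  58  53  63  72  65  56  59 153 215 160 110 132
  114 107 102 12
[... 1080 characters left out ...]
205 206 190 131 113
  118 108 104 128]
 [106 127 201 198 161 186 217 182  96  98 156 210 206 212 185 105 101 117
  119 108 103 129]
 [122 111  98 142 194 219 216 182 163 217 218 214 218 182 123 117 117 119
  120 110 105 128]
 [122 123 122 114  91 131 200 188 165 219 196 129  73  73 119 121 121 119
  119 110 105 127]
 [124 125 126 125 124 123 110  76  70 104 116 119 122 122 121 121 120 118
  119 111 105 130]
 [128 129 129 128 128 129 126 129 131 129 125 125 124 122 122 121 120 122
  122 111 103 129]
 [ 78  77  77  78  77  77  79  78  79  77  97 103  95 119 120 119 118 117
  118 110 107 127]
 [ 83  84  84  84  83  86  86  86  87  87  85  85  85  85  85  85  84  83
   81  81 105 128]]
red [] []
```

The white pointer line is straight along −x, so the knob is at zero. Plaque heights agree with about 15 mm in both views. Taking plaque C, the near one at (0.412, 0.166).

Emit:
{"api": "arm_command", "payload": {
  "plan": "0.087 -0.006 0.001 0.04 0; 0.087 0 0 0.04 0; 0.087 0 0 0.04 0; 0.087 0 0 0.03 0; 0.087 0 0 0.016 0"
}}

```text
time_s: 15.0
tcp_pos: [0.4121, 0.1655, 0.0048]
ee_rot: [0.009, -3.138, 0.001]
wrist_force: [-0.2, -0.1, -0.8]
gripper_width: 1.001
grip_force: 0.0
```

Emit:
{"api": "arm_command", "payload": {
  "plan": "0.03 0 0 0 0; 0.03 0 0 0 0; 0.03 0 0 0 0; 0.03 0 0 0 0; 0.03 0 0 0 0"
}}

```text
time_s: 15.5
tcp_pos: [0.4137, 0.1669, 0.0077]
ee_rot: [-0.013, 3.139, 0.001]
wrist_force: [0.0, -0.9, 0.5]
gripper_width: 0.63
grip_force: 0.0
```

Emit:
{"api": "arm_command", "payload": {
  "plan": "0.03 0 0 0 0; 0.03 0 0 -0.03 0; 0.03 0 0 -0.04 0; 0.03 0 0 -0.04 0; 0.03 0 0 0 0.5"
}}

```text
time_s: 16.0
tcp_pos: [0.417, 0.1678, 0.1226]
ee_rot: [0.0, 3.131, 0.003]
wrist_force: [2.3, 0.2, 0.6]
gripper_width: 0.568
grip_force: 30.0
```

```bash
python3 st.py
```

```text
tau [ 0.085 -0.127 -0.01 ] q6 -78.1 F [2.3 0.2 0.6] theta 179.98255972520596 [0.417  0.1678 0.1226]
```

Emit:
{"api": "arm_command", "payload": {
  "plan": "0.03 0 0 -0.04 0; 0.03 0 0 -0.03 0; 0.03 -0.0298 -0.0284 0 0; 0.03 -0.0298 -0.0284 0 0; 0.03 -0.0298 -0.0284 0 0"
}}

```text
time_s: 16.5
tcp_pos: [0.5028, 0.0808, 0.1863]
ee_rot: [-0.001, 3.141, 0.0]
wrist_force: [0.1, 0.4, -0.8]
gripper_width: 0.571
grip_force: 30.0
```

Emit:
{"api": "arm_command", "payload": {
  "plan": "0.03 -0.0298 -0.0284 0 0; 0.03 -0.0298 -0.0284 0 0; 0.03 -0.0298 -0.0284 0 0; 0.03 -0.0298 -0.0284 0 0; 0.03 -0.0298 -0.0284 0 0"
}}

```text
time_s: 17.0
tcp_pos: [0.6516, -0.0617, 0.1852]
ee_rot: [-0.001, -3.14, -0.001]
wrist_force: [-0.3, 0.1, -0.3]
gripper_width: 0.568
grip_force: 30.0
```

Emit:
{"api": "arm_command", "payload": {
  "plan": "0.03 0 0 0 0; 0.03 0 0 0.04 0; 0.03 0 0 0.04 0; 0.03 0 0 0 0"
}}

```text
time_s: 17.4
tcp_pos: [0.6451, -0.059, 0.0986]
ee_rot: [-0.001, -3.128, -0.005]
wrist_force: [-1.4, -0.0, -0.9]
gripper_width: 0.567
grip_force: 30.0
```

```bash
python3 st.py
```

```text
tau [ 0.15  -0.05   0.004] q6 -102.2 F [-1.4 -0.  -0.9] theta 179.97254038028424 [ 0.6451 -0.059   0.0986]
```

Emit:
{"api": "arm_command", "payload": {
  "plan": "0.03 -0.004 0 0 0; 0.03 0 0 0 0"
}}

```text
time_s: 17.6
tcp_pos: [0.6569, -0.0606, 0.1093]
ee_rot: [0.0, 3.138, -0.001]
wrist_force: [0.5, -0.1, -1.1]
gripper_width: 0.571
grip_force: 30.0
```

Emit:
{"api": "arm_command", "payload": {
  "plan": "0.03 0 0 0.008 0; 0.03 0 0 0.008 0; 0.03 0 0 0.008 0; 0.03 0 0 0.006 0; 0.03 0 0 0 0"
}}

```text
time_s: 18.1
tcp_pos: [0.6551, -0.0606, 0.0761]
ee_rot: [0.001, 3.141, 0.0]
wrist_force: [0.2, -0.2, 3.4]
gripper_width: 0.571
grip_force: 30.0
```

```bash
python3 st.py
```

```text
tau [ 0.183 -0.296  0.031] q6 -102.1 F [ 0.2 -0.2  3.4] theta 179.96779187061813 [ 0.6551 -0.0606  0.0761]
```

Emit:
{"api": "arm_command", "payload": {
  "plan": "0.03 0 0.0015 0.004 0; 0.03 0 0 0 0; 0.03 0.004 0 0.0015 0; 0.03 0.004 0 0.0015 0; 0.03 0 0 0 0"
}}

```text
time_s: 18.6
tcp_pos: [0.6476, -0.0593, 0.0703]
ee_rot: [0.001, 3.14, -0.001]
wrist_force: [0.0, -1.3, 5.8]
gripper_width: 0.568
grip_force: 30.0
```

```bash
python3 st.py; python3 - <<'E'
from vis import *
t=snap("top","t4.png");s=snap("side","s4.png")
cv2.imwrite("pics/c6.png",crop(s,255,165,125,80,6))
E
```

```text
tau [-0.071 -0.301 -0.047] q6 -102.1 F [ 0.  -1.3  5.8] theta 179.9726905685734 [ 0.6476 -0.0593  0.0703]
```

View pics/c6.png

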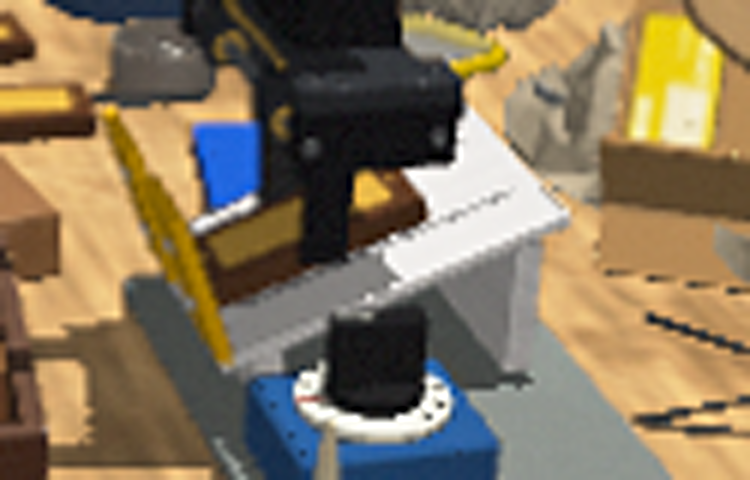

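The plaque lies parallel on the slope with its lower end right at the yellow stop (side crop (215,290)). I'll press a bit further and read the force.

Emit:
{"api": "arm_command", "payload": {
  "plan": "0.03 0.003 0 0.001 0; 0.03 0.003 0 0.001 0; 0.03 0 0 0 0"
}}

```text
time_s: 19.0
tcp_pos: [0.6461, -0.0594, 0.0702]
ee_rot: [0.002, 3.129, -0.002]
wrist_force: [11.8, -1.1, 2.0]
gripper_width: 0.572
grip_force: 30.0
```

```bash
python3 st.py
```

```text
tau [ 0.165 -2.462 -0.124] q6 -102.2 F [11.8 -1.1  2. ] theta 179.9254645186349 [ 0.6461 -0.0594  0.0702]
```

Emit:
{"api": "arm_command", "payload": {
  "plan": "0.065 -0.003 0 0 0; 0.065 0 0 0 0; 0.065 0 0 0 0; 0.065 0 0 -0.02 0; 0.065 0 0 -0.03 0"
}}

```text
time_s: 19.5
tcp_pos: [0.6409, -0.0584, 0.1142]
ee_rot: [-0.001, -3.134, -0.003]
wrist_force: [0.9, -1.1, -0.7]
gripper_width: 0.745
grip_force: 0.0
```

Emit:
{"api": "arm_command", "payload": {
  "plan": "0.087 0 0 -0.04 0; 0.087 0 0 -0.04 0; 0.087 0.009 0.0385 0 0; 0.087 0.009 0.0385 0 0; 0.087 0.009 0.0385 0 0"
}}

```text
time_s: 20.0
tcp_pos: [0.6159, 0.0573, 0.197]
ee_rot: [-0.003, -3.14, -0.0]
wrist_force: [-0.2, 1.2, -1.3]
gripper_width: 0.99
grip_force: 0.0
```

Emit:
{"api": "arm_command", "payload": {
  "plan": "0.087 0.009 0.0385 0 0; 0.087 0.009 0.0385 0 0; 0.087 0.009 0.0385 0 0; 0.087 0.009 0.0385 0 0; 0.087 0.009 0.0385 0 5"
}}

```text
time_s: 20.5
tcp_pos: [0.5707, 0.2502, 0.1965]
ee_rot: [-0.14, -3.136, 0.001]
wrist_force: [0.4, 0.4, 0.5]
gripper_width: 0.996
grip_force: 0.0
```

Emit:
{"api": "arm_command", "payload": {
  "plan": "0.087 0 0 0.05 0; 0.087 0 0 0.05 0; 0.087 0 0 0 0; 0.087 0 0 0 0"
}}

```text
time_s: 20.9
tcp_pos: [0.5708, 0.2485, 0.0966]
ee_rot: [-0.138, -3.135, 0.002]
wrist_force: [-0.2, 0.5, 1.7]
gripper_width: 1.004
grip_force: 0.0
```

```bash
python3 st.py;python3 - <<'E'
from vis import *
t=snap("top","t5.png");s=snap("side","s5.png")
for a,c in blobs(t,(15,100,70),(32,255,255),(240,120,300,200),10):print(a,cv2.boundingRect(c),rect("top",c,.078))
a=crop(t,235,115,90,80,5);b=crop(s,270,170,85,70,4)
h=max(a.shape[0],b.shape[0]);P=lambda q:cv2.copyMakeBorder(q,0,h-q.shape[0],0,0,0)
cv2.imwrite("pics/c7.png",np.hstack([P(a),P(b)])[:,:800])
E
```

```text
tau [ 0.09  -0.177  0.019] q6 -68.7 F [-0.2  0.5  1.7] theta 174.97093494623974 [0.5708 0.2485 0.0966]
265.0 (265, 145, 11, 31) [644.4 -60.4  95.4  31.6 179.8]
106.0 (274, 176, 18, 8) [582.5 -99.5  53.5  22.1  89.9]
104.5 (249, 176, 18, 8) [582.5 -20.9  53.4  22.1  89.9]
```

View pics/c7.png

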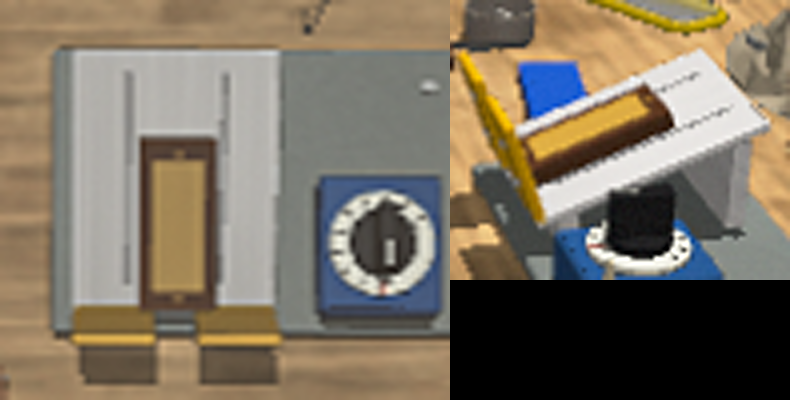

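Plaque C lies flat, centred between the grooves and against the stop; the pointer is on the red tick. Next, plaque B.

Emit:
{"api": "arm_command", "payload": {
  "plan": "0.087 0.001 0 0.04 0; 0.087 0 0 0.03 0; 0.087 0 0 0.02 0; 0.087 0 0 0 0; 0.06 0 0 0 0"
}}

```text
time_s: 21.5
tcp_pos: [0.5732, 0.2494, 0.0102]
ee_rot: [0.138, 3.135, 0.002]
wrist_force: [-0.1, -0.1, 0.8]
gripper_width: 0.965
grip_force: 0.0
```

Emit:
{"api": "arm_command", "payload": {
  "plan": "0.03 0 0 0 0; 0.03 0 0 0 0; 0.03 0 0 0 0; 0.03 0 0 0 0; 0.03 0 0 0 0"
}}

```text
time_s: 22.0
tcp_pos: [0.5713, 0.2492, 0.008]
ee_rot: [0.138, 3.138, 0.0]
wrist_force: [-0.7, 0.3, 1.6]
gripper_width: 0.568
grip_force: 30.0
```

Emit:
{"api": "arm_command", "payload": {
  "plan": "0.03 0 0 0 0; 0.03 0 0 -0.04 0; 0.03 0 0 -0.05 0; 0.03 0 0 -0.05 0; 0.03 0 0 -0.05 -5"
}}

```text
time_s: 22.5
tcp_pos: [0.5705, 0.2488, 0.1988]
ee_rot: [0.001, -3.14, 0.001]
wrist_force: [1.0, -0.6, -1.1]
gripper_width: 0.569
grip_force: 30.0
```

```bash
python3 st.py
```

```text
tau [ 0.08  -0.152  0.024] q6 -73.7 F [ 1.  -0.6 -1.1] theta 180.0373043054837 [0.5705 0.2488 0.1988]
```

Emit:
{"api": "arm_command", "payload": {
  "plan": "0.03 -0.01 -0.0385 0 0; 0.03 -0.01 -0.0385 0 0; 0.03 -0.01 -0.0385 0 0; 0.03 -0.01 -0.0385 0 0; 0.03 -0.01 -0.0385 0 0"
}}

```text
time_s: 23.0
tcp_pos: [0.621, 0.055, 0.1971]
ee_rot: [-0.0, -3.141, 0.0]
wrist_force: [0.3, -0.2, -1.4]
gripper_width: 0.57
grip_force: 30.0
```

Emit:
{"api": "arm_command", "payload": {
  "plan": "0.03 -0.01 -0.0385 0 0; 0.03 -0.01 -0.0385 0 0; 0.03 -0.01 -0.0385 0 0; 0.03 0 0 0 0; 0.03 0 0 0.03 0"
}}

```text
time_s: 23.5
tcp_pos: [0.6541, -0.0609, 0.1718]
ee_rot: [0.005, 3.133, -0.002]
wrist_force: [0.0, 0.5, 0.1]
gripper_width: 0.567
grip_force: 30.0
```

Emit:
{"api": "arm_command", "payload": {
  "plan": "0.03 0 0 0.03 0; 0.03 0 0 0.014 0; 0.03 0 0 0 0; 0.03 0 0 0 0"
}}

```text
time_s: 23.9
tcp_pos: [0.6513, -0.0586, 0.1242]
ee_rot: [-0.0, 3.141, -0.0]
wrist_force: [-0.4, -0.8, -0.8]
gripper_width: 0.57
grip_force: 30.0
```

```bash
python3 st.py
```

```text
tau [ 0.029 -0.153  0.053] q6 -102.0 F [-0.4 -0.8 -0.8] theta 180.0024165401341 [ 0.6513 -0.0586  0.1242]
```

Emit:
{"api": "arm_command", "payload": {
  "plan": "0.03 0 0.0 0.01 0; 0.03 0 0 0.01 0; 0.03 0 0 0.009 0; 0.03 0 0 0.008 0; 0.03 0 0 0 0"
}}

```text
time_s: 24.4
tcp_pos: [0.6518, -0.0591, 0.0873]
ee_rot: [0.001, 3.14, -0.001]
wrist_force: [-1.6, 1.0, 6.8]
gripper_width: 0.571
grip_force: 30.0
```

Emit:
{"api": "arm_command", "payload": {
  "plan": "0.03 0.004 0 0.0015 0; 0.03 0.004 0 0.0015 0; 0.03 0.003 0 0.001 0; 0.03 0.002 0 0 0; 0.03 0 0 0 0"
}}

```text
time_s: 24.9
tcp_pos: [0.6414, -0.0594, 0.0841]
ee_rot: [0.002, 3.133, -0.001]
wrist_force: [8.1, -0.9, 1.3]
gripper_width: 0.57
grip_force: 30.0
```

```bash
python3 st.py
```

```text
tau [ 0.075 -1.574 -0.123] q6 -102.3 F [ 8.1 -0.9  1.3] theta 179.93451040294562 [ 0.6414 -0.0594  0.0841]
```

Emit:
{"api": "arm_command", "payload": {
  "plan": "0.065 -0.002 0 0 0; 0.065 0 0 0 0; 0.065 0 0 0 0; 0.065 0 0 -0.02 0; 0.065 0 0 -0.03 0"
}}

```text
time_s: 25.4
tcp_pos: [0.6375, -0.0585, 0.1296]
ee_rot: [-0.001, -3.135, -0.002]
wrist_force: [0.3, -0.2, -0.2]
gripper_width: 0.742
grip_force: 0.0
```

Emit:
{"api": "arm_command", "payload": {
  "plan": "0.087 0 0 -0.04 0; 0.087 0 0 -0.03 0; 0.087 0.0078 0.0417 0 0; 0.087 0.0078 0.0417 0 0; 0.087 0.0078 0.0417 0 0"
}}

```text
time_s: 25.9
tcp_pos: [0.616, 0.067, 0.2023]
ee_rot: [-0.003, -3.141, -0.0]
wrist_force: [-0.0, -0.1, 0.1]
gripper_width: 0.988
grip_force: 0.0
```

Emit:
{"api": "arm_command", "payload": {
  "plan": "0.087 0.0078 0.0417 0 0; 0.087 0.0078 0.0417 0 0; 0.087 0.0078 0.0417 0 0; 0.087 0.0078 0.0417 0 0; 0.087 0.0078 0.0417 0 0"
}}

```text
time_s: 26.4
tcp_pos: [0.5768, 0.2761, 0.2019]
ee_rot: [-0.001, -3.141, 0.001]
wrist_force: [0.9, 0.5, -0.0]
gripper_width: 1.002
grip_force: 0.0
```

Emit:
{"api": "arm_command", "payload": {
  "plan": "0.087 0.0078 0.0417 0 0; 0.087 0.0078 0.0417 0 -6.2; 0.087 0 0 0.05 0; 0.087 0 0 0 0; 0.087 0 0 0 0"
}}

```text
time_s: 26.9
tcp_pos: [0.5607, 0.3571, 0.1508]
ee_rot: [0.169, -3.133, 0.003]
wrist_force: [-0.0, -0.1, -0.1]
gripper_width: 1.002
grip_force: 0.0
```

```bash
python3 st.py;python3 - <<'E'
from vis import *
t=snap("top","t6.png");s=snap("side","s6.png")
for a,c in blobs(t,(15,100,70),(32,255,255),(240,120,300,200),10):print(a,cv2.boundingRect(c),rect("top",c,.092))
for n in("raw_top0.png","t6.png"):
  im=cv2.imread(n)
  for a,c in blobs(im,(0,120,60),(8,255,255),(320,210,370,260)):print("foll",a,rect("top",c,.02))
a=crop(t,235,115,90,80,5);b=crop(s,270,170,85,70,4)
h=max(a.shape[0],b.shape[0]);P=lambda q:cv2.copyMakeBorder(q,0,h-q.shape[0],0,0,0)
cv2.imwrite("pics/c8.png",np.hstack([P(a),P(b)])[:,:800])
E
```

```text
tau [ 0.156 -0.105 -0.008] q6 -70.4 F [-0.  -0.1 -0.1] theta 186.16266313300562 [0.5607 0.3571 0.1508]
264.0 (265, 148, 12, 29) [636.2 -61.5  88.2  34.5 179.8]
103.0 (274, 176, 18, 9) [580.8 -98.9  53.8  24.6  86.3]
101.5 (249, 176, 18, 8) [581.2 -20.8  52.9  21.9  89.9]
foll 383.0 [ 399.6 -309.1   89.7   49.6   20.5]
foll 385.0 [ 399.6 -309.    89.7   49.8   20.2]
```

View pics/c8.png

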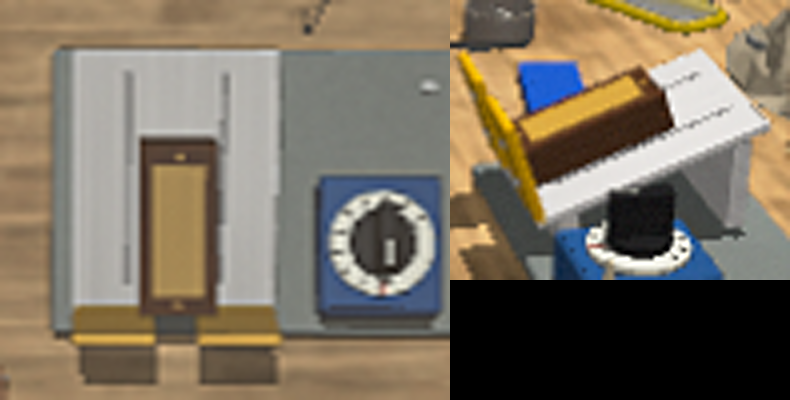

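Two plaques are flush and flat. Taking plaque A, then layer 2 (predicted contact x≈0.636, z≈0.098).

Emit:
{"api": "arm_command", "payload": {
  "plan": "0.087 0.001 0 0.05 0; 0.087 0 0 0.05 0; 0.087 0 0 0.03 0; 0.087 0 0 0.014 0; 0.06 0 0 0 0"
}}

```text
time_s: 27.5
tcp_pos: [0.5612, 0.3571, 0.008]
ee_rot: [0.167, -3.136, 0.001]
wrist_force: [-0.6, -1.1, 0.2]
gripper_width: 0.962
grip_force: 0.0
```

Emit:
{"api": "arm_command", "payload": {
  "plan": "0.03 0 0 0 0; 0.03 0 0 0 0; 0.03 0 0 0 0; 0.03 0 0 0 0; 0.03 0 0 0 0"
}}

```text
time_s: 28.0
tcp_pos: [0.5618, 0.3584, 0.0096]
ee_rot: [-0.169, 3.136, 0.001]
wrist_force: [-0.5, 0.5, 3.9]
gripper_width: 0.57
grip_force: 30.0
```

Emit:
{"api": "arm_command", "payload": {
  "plan": "0.03 0 0 0 0; 0.03 0 0 -0.04 0; 0.03 0 0 -0.05 0; 0.03 0 0 -0.05 0; 0.03 0 0 -0.05 6.2"
}}

```text
time_s: 28.5
tcp_pos: [0.5605, 0.3576, 0.1997]
ee_rot: [-0.003, -3.14, 0.001]
wrist_force: [0.6, 0.3, -0.9]
gripper_width: 0.566
grip_force: 30.0
```

```bash
python3 st.py
```

```text
tau [ 0.17  -0.188 -0.028] q6 -64.1 F [ 0.6  0.3 -0.9] theta 179.89793361478092 [0.5605 0.3576 0.1997]
```

Emit:
{"api": "arm_command", "payload": {
  "plan": "0.03 -0.0085 -0.0417 0 0; 0.03 -0.0085 -0.0417 0 0; 0.03 -0.0085 -0.0417 0 0; 0.03 -0.0085 -0.0417 0 0; 0.03 -0.0085 -0.0417 0 0"
}}

```text
time_s: 29.0
tcp_pos: [0.6033, 0.1478, 0.198]
ee_rot: [-0.0, -3.141, 0.0]
wrist_force: [0.9, -1.2, -0.9]
gripper_width: 0.565
grip_force: 30.0
```

Emit:
{"api": "arm_command", "payload": {
  "plan": "0.03 -0.0085 -0.0417 0 0; 0.03 -0.0085 -0.0417 0 0; 0.03 -0.0085 -0.0417 0 0; 0.03 -0.0085 -0.0417 0 0; 0.03 -0.0085 -0.0417 0 0"
}}

```text
time_s: 29.5
tcp_pos: [0.6457, -0.0608, 0.198]
ee_rot: [-0.001, -3.141, -0.0]
wrist_force: [0.9, 0.0, -1.6]
gripper_width: 0.564
grip_force: 30.0
```

Emit:
{"api": "arm_command", "payload": {
  "plan": "0.03 0 0 0 0; 0.03 0 0 0.03 0; 0.03 0 0 0.03 0; 0.03 0 0 0 0; 0.03 0 0 0 0"
}}

```text
time_s: 30.0
tcp_pos: [0.6453, -0.0585, 0.1379]
ee_rot: [0.0, -3.139, -0.001]
wrist_force: [-0.2, -1.0, -0.9]
gripper_width: 0.568
grip_force: 30.0
```

```bash
python3 st.py
```

```text
tau [ 0.159 -0.135  0.022] q6 -102.1 F [-0.2 -1.  -0.9] theta 180.0009742939644 [ 0.6453 -0.0585  0.1379]
```

Emit:
{"api": "arm_command", "payload": {
  "plan": "0.03 0 0 0.01 0; 0.03 0 0 0.01 0; 0.03 0 0 0.01 0; 0.03 0 0 0.006 0; 0.03 0 0 0 0"
}}

```text
time_s: 30.5
tcp_pos: [0.6465, -0.0591, 0.104]
ee_rot: [0.0, 3.141, -0.0]
wrist_force: [-4.2, 0.1, 9.0]
gripper_width: 0.566
grip_force: 30.0
```

Emit:
{"api": "arm_command", "payload": {
  "plan": "0.03 0.004 0 0.0015 0; 0.03 0.004 0 0.0015 0; 0.03 0.003 0 0.001 0; 0.03 0.002 0 0 0; 0.03 0 0 0 0"
}}

```text
time_s: 31.0
tcp_pos: [0.6381, -0.0596, 0.1015]
ee_rot: [0.002, 3.129, -0.002]
wrist_force: [11.5, -0.0, 1.8]
gripper_width: 0.568
grip_force: 30.0
```

```bash
python3 st.py
```

```text
tau [ 0.151 -2.122 -0.223] q6 -102.4 F [11.5 -0.   1.8] theta 179.92599385193165 [ 0.6381 -0.0596  0.1015]
```

Emit:
{"api": "arm_command", "payload": {
  "plan": "0.065 -0.002 0 0 0; 0.065 0 0 0 0; 0.065 0 0 0 0; 0.065 0 0 -0.02 0; 0.065 0 0 -0.03 0"
}}

```text
time_s: 31.5
tcp_pos: [0.6325, -0.0586, 0.1456]
ee_rot: [-0.001, -3.135, -0.002]
wrist_force: [0.5, 0.9, 1.8]
gripper_width: 0.741
grip_force: 0.0
```

Emit:
{"api": "arm_command", "payload": {
  "plan": "0.065 0 0 -0.04 0; 0.05 0 0 -0.03 0; 0.05 0.0293 -0.0313 0 0; 0.05 0.0293 -0.0313 0 0; 0.05 0.0293 -0.0313 0 0"
}}

```text
time_s: 32.0
tcp_pos: [0.5457, -0.1534, 0.2181]
ee_rot: [0.001, -3.141, -0.0]
wrist_force: [0.8, -0.3, -0.3]
gripper_width: 0.582
grip_force: 0.0
```

Emit:
{"api": "arm_command", "payload": {
  "plan": "0.05 0.0293 -0.0313 0 0; 0.05 0.0293 -0.0313 0 0; 0.05 0.0293 -0.0313 0 0; 0.05 0.0293 -0.0313 0 0; 0.05 0.0293 -0.0313 0 0"
}}

```text
time_s: 32.5
tcp_pos: [0.3988, -0.31, 0.218]
ee_rot: [-0.0, -3.141, -0.001]
wrist_force: [1.1, 0.0, 0.4]
gripper_width: 0.576
grip_force: 0.0
```

Emit:
{"api": "arm_command", "payload": {
  "plan": "0.05 0 0 0 8; 0.05 0 0 0 8; 0.05 0 0 0 8; 0.05 0 0 0 8; 0.05 0 0 0 8"
}}

```text
time_s: 33.0
tcp_pos: [0.4, -0.3091, 0.2179]
ee_rot: [-1.084, -2.947, -0.001]
wrist_force: [0.7, 0.5, -0.2]
gripper_width: 0.574
grip_force: 0.0
```

Emit:
{"api": "arm_command", "payload": {
  "plan": "0.05 0 0 0 8; 0.05 0 0 0 8; 0.05 0 0 0 8; 0.05 0 0 0 8; 0.05 0 0 0 8"
}}

```text
time_s: 33.5
tcp_pos: [0.4001, -0.309, 0.2179]
ee_rot: [-2.026, -2.399, -0.0]
wrist_force: [0.3, -0.5, 0.0]
gripper_width: 0.572
grip_force: 0.0
```

Emit:
{"api": "arm_command", "payload": {
  "plan": "0.05 0 0 0 8; 0.05 0 0 0 8; 0.05 0 0 0 8; 0.05 0 0 0 8; 0.05 0 0 0 8"
}}

```text
time_s: 34.0
tcp_pos: [0.4001, -0.309, 0.2179]
ee_rot: [-2.724, -1.562, 0.001]
wrist_force: [-0.1, -0.5, -0.1]
gripper_width: 0.579
grip_force: 0.0
```

Emit:
{"api": "arm_command", "payload": {
  "plan": "0.05 0 0 0 8; 0.05 0 0 0 8; 0.05 0 0 0 8; 0.05 0 0 0 8; 0.05 0 0 0 7.7"
}}

```text
time_s: 34.5
tcp_pos: [0.4001, -0.309, 0.2179]
ee_rot: [-3.093, -0.544, 0.001]
wrist_force: [0.4, -0.3, 0.4]
gripper_width: 0.575
grip_force: 0.0
```

```bash
python3 st.py;python3 - <<'E'
from vis import *
t=snap("top","t7.png");s=snap("side","s7.png")
im=cv2.imread("t6.png")
for a,c in blobs(im,(0,0,120),(180,60,255),(335,225,360,250),8):print("fin",a,rect("top",c,.048))
for a,c in blobs(t,(15,100,70),(32,255,255),(240,120,300,200),10):print(a,cv2.boundingRect(c),rect("top",c,.107))
im=cv2.imread("s6.png")
for a,c in blobs(im,(0,0,120),(180,60,255),(215,260,260,290),8):
  m=cv2.moments(c);print("fin side",a,m["m10"]/m["m00"],m["m01"]/m["m00"])
print("pred fin side",proj("side",(.3996,-.309,.036)))
a=crop(t,235,115,90,80,5);b=crop(s,270,170,85,70,4)
h=max(a.shape[0],b.shape[0]);P=lambda q:cv2.copyMakeBorder(q,0,h-q.shape[0],0,0,0)
cv2.imwrite("pics/c9.png",np.hstack([P(a),P(b)])[:,:800])
E
```

```text
tau [-0.023 -0.047  0.   ] q6 23.4 F [ 0.4 -0.3  0.4] theta 19.945966028608552 [ 0.4001 -0.309   0.2179]
fin 30.5 [ 399.9 -310.7   40.1   11.9   21.2]
282.5 (265, 149, 12, 27) [634.1 -61.   81.   34.1 179.8]
98.5 (274, 176, 18, 9) [579.3 -98.1  52.9  24.4  86.3]
98.5 (249, 176, 18, 8) [579.7 -20.7  52.4  21.7  89.9]
fin side 55.0 232.46363636363637 271.40909090909093
pred fin side [233.04924063 274.57697639]
```

View pics/c9.png

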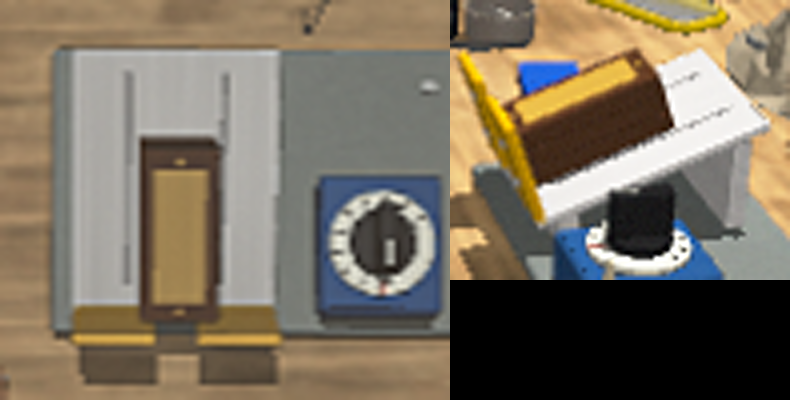

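The pile of three is flush and square. Gripping the follower by its fin.

Emit:
{"api": "arm_command", "payload": {
  "plan": "0.05 0 0.001 0.05 0; 0.05 0 0 0.05 0; 0.05 0 0 0.05 0; 0.05 0 0 0.03 0; 0.05 0 0 0.014 0"
}}

```text
time_s: 35.1
tcp_pos: [0.3985, -0.3079, 0.0208]
ee_rot: [-3.086, -0.557, 0.006]
wrist_force: [0.1, -0.2, -0.3]
gripper_width: 0.58
grip_force: 0.0
```

Emit:
{"api": "arm_command", "payload": {
  "plan": "0.0 0 0 0 0; 0.0 0 0 0 0; 0.0 0 0 0 0; 0.0 0 0 0 0; 0.0 0 0 0 0"
}}

```text
time_s: 35.6
tcp_pos: [0.4014, -0.3105, 0.0258]
ee_rot: [3.092, 0.553, 0.002]
wrist_force: [-0.9, 4.9, 3.4]
gripper_width: 0.21
grip_force: 2.2
```

Emit:
{"api": "arm_command", "payload": {
  "plan": "0 0 0 0 0; 0 0 0 -0.03 0; 0 0 0 -0.05 0; 0 0 0 -0.05 0; 0 0 0 -0.05 0"
}}

```text
time_s: 36.1
tcp_pos: [0.4003, -0.3098, 0.2059]
ee_rot: [-3.092, -0.553, 0.001]
wrist_force: [0.3, -1.2, -2.9]
gripper_width: 0.162
grip_force: 30.0
```

```bash
python3 st.py
```

```text
tau [-0.009 -0.056 -0.035] q6 23.1 F [ 0.3 -1.2 -2.9] theta 20.28107020937705 [ 0.4003 -0.3098  0.2059]
```

Emit:
{"api": "arm_command", "payload": {
  "plan": "0 0 0 -0.02 5; 0 0 0 0 5; 0 0 0 0 5; 0 0 0 0 5.3; 0 0 0 0 0"
}}

```text
time_s: 36.6
tcp_pos: [0.4005, -0.3101, 0.2241]
ee_rot: [-3.141, 0.002, 0.001]
wrist_force: [-0.3, -0.5, -3.0]
gripper_width: 0.16
grip_force: 30.0
```

Emit:
{"api": "arm_command", "payload": {
  "plan": "0 0.0285 -0.0313 0 0; 0 0.0285 -0.0313 0 0; 0 0.0285 -0.0313 0 0; 0 0.0285 -0.0313 0 0; 0 0.0285 -0.0313 0 0"
}}

```text
time_s: 37.1
tcp_pos: [0.5442, -0.1525, 0.2242]
ee_rot: [3.142, 0.004, -0.001]
wrist_force: [0.8, -0.8, -3.2]
gripper_width: 0.162
grip_force: 30.0
```

Emit:
{"api": "arm_command", "payload": {
  "plan": "0 0.0285 -0.0313 0 0; 0 0.0285 -0.0313 0 0; 0 0.0285 -0.0313 0 0; 0 0 0 0 0; 0 0 0 0 0"
}}

```text
time_s: 37.6
tcp_pos: [0.6288, -0.0591, 0.2235]
ee_rot: [3.142, 0.006, -0.003]
wrist_force: [-0.7, 0.8, -3.3]
gripper_width: 0.156
grip_force: 30.0
```

Emit:
{"api": "arm_command", "payload": {
  "plan": "0 0 0 0.03 0; 0 0 0 0.03 0; 0 0 0 0 0; 0 0 0 0 0"
}}

```text
time_s: 38.0
tcp_pos: [0.628, -0.0609, 0.1643]
ee_rot: [-3.141, 0.002, 0.003]
wrist_force: [0.3, 0.1, -1.8]
gripper_width: 0.156
grip_force: 30.0
```

```bash
python3 st.py;python3 - <<'E'
from vis import *
s=snap("side","s8.png")
cv2.imwrite("pics/c10.png",crop(s,255,140,125,100,5))
E
```

```text
tau [-0.046 -0.011  0.013] q6 77.4 F [ 0.3  0.1 -1.8] theta 359.94456222952715 [ 0.628  -0.0609  0.1643]
```

View pics/c10.png

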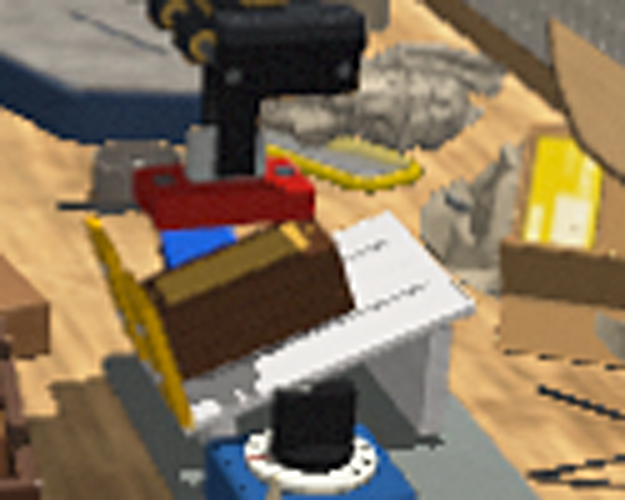

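The follower is level above the pile, fin gripped. Lowering it onto the slope, then sliding it to the stop.

Emit:
{"api": "arm_command", "payload": {
  "plan": "0 0 -0.001 0.01 0; 0 0 0 0.008 0; 0 0 0 0.008 0; 0 0 0 0.007 0; 0 0 0 0 0"
}}

```text
time_s: 38.55
tcp_pos: [0.6266, -0.0592, 0.1314]
ee_rot: [3.141, -0.0, -0.009]
wrist_force: [-9.4, -1.2, 4.4]
gripper_width: 0.16
grip_force: 30.0
```

Emit:
{"api": "arm_command", "payload": {
  "plan": "0 -0.004 0 0.0015 0; 0 -0.004 0 0.0015 0; 0 0 0 0 0"
}}

```text
time_s: 38.85
tcp_pos: [0.621, -0.059, 0.1288]
ee_rot: [3.141, -0.001, 0.001]
wrist_force: [-0.9, -0.6, 0.3]
gripper_width: 0.158
grip_force: 30.0
```

```bash
python3 st.py;python3 - <<'E'
from vis import *
s=snap("side","s9.png")
cv2.imwrite("pics/c11.png",crop(s,260,150,80,80,5))
E
```

```text
tau [-0.025  0.045  0.021] q6 77.4 F [-0.9 -0.6  0.3] theta 359.97864417870176 [ 0.621  -0.059   0.1288]
```

View pics/c11.png

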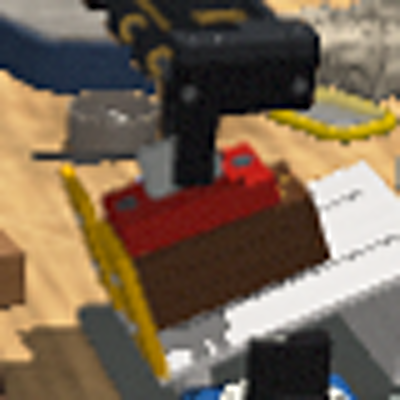

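It lies flat on the pile, nearly at the stop. A few millimetres more.

Emit:
{"api": "arm_command", "payload": {
  "plan": "0 -0.003 0 0.001 0; 0 -0.003 0 0.001 0; 0 -0.002 0 0.001 0; 0 0 0 0 0"
}}

```text
time_s: 39.3
tcp_pos: [0.6174, -0.0593, 0.1282]
ee_rot: [3.141, -0.001, 0.018]
wrist_force: [10.6, 0.3, 1.0]
gripper_width: 0.157
grip_force: 30.0
```

```bash
python3 st.py
```

```text
tau [ 0.188 -2.167 -0.109] q6 77.2 F [10.6  0.3  1. ] theta 359.9461942928001 [ 0.6174 -0.0593  0.1282]
```

Emit:
{"api": "arm_command", "payload": {
  "plan": "0 0.003 0 0.001 0; 0 0 0 0 0; 0.035 0 0 0 0; 0.035 0 0 0 0; 0.035 0 0 0 0"
}}

```text
time_s: 39.8
tcp_pos: [0.6154, -0.0588, 0.1242]
ee_rot: [-3.141, 0.001, 0.002]
wrist_force: [-1.4, 0.9, 3.2]
gripper_width: 0.342
grip_force: 1.3
```

Emit:
{"api": "arm_command", "payload": {
  "plan": "0.035 0 0 0 0; 0.035 0 0 -0.03 0; 0.035 0 0 -0.04 0; 0.035 0 0 -0.05 0; 0.035 0 0.04 0 0"
}}

```text
time_s: 40.3
tcp_pos: [0.6201, -0.0966, 0.2535]
ee_rot: [3.14, 0.007, 0.021]
wrist_force: [1.7, -0.7, 1.2]
gripper_width: 0.401
grip_force: 0.0
```

Emit:
{"api": "arm_command", "payload": {
  "plan": "0.035 -0.03 0.04 0 0; 0.035 -0.03 0.04 0 0; 0.035 -0.03 0.04 0 0; 0.035 -0.03 0.04 0 0; 0.035 -0.03 0.04 0 0"
}}

```text
time_s: 40.8
tcp_pos: [0.4642, -0.3001, 0.2441]
ee_rot: [-3.141, 0.0, 0.001]
wrist_force: [-0.6, -0.5, 0.7]
gripper_width: 0.403
grip_force: 0.0
```

Emit:
{"api": "arm_command", "payload": {
  "plan": "0.035 -0.03 0.04 0 0; 0.035 0 0.04 0 0; 0.035 0 0.04 0 0; 0.035 0 0 0 0; 0.035 0 0 0 0"
}}

```text
time_s: 41.3
tcp_pos: [0.4351, -0.4193, 0.2435]
ee_rot: [-3.14, 0.003, 0.002]
wrist_force: [-0.2, 0.7, 0.2]
gripper_width: 0.4
grip_force: 0.0
```

```bash
python3 st.py;python3 - <<'E'
from vis import *
t=snap("top","t9.png");s=snap("side","s10.png")
for a,c in blobs(t,(0,120,60),(8,255,255),(255,140,290,190)):print("foll",a,rect("top",c,.122))
a=crop(t,235,115,90,150,4);b=crop(s,260,155,105,100,4)
h=max(a.shape[0],b.shape[0]);P=lambda q:cv2.copyMakeBorder(q,0,h-q.shape[0],0,0,0)
cv2.imwrite("pics/c12.png",np.hstack([P(a),P(b)])[:600,:800])
E
```

```text
tau [ 0.077  0.027 -0.014] q6 38.7 F [-0.2  0.7  0.2] theta 359.8729290687605 [ 0.4351 -0.4193  0.2435]
foll 418.0 [621.2 -60.5  89.2  46.  179.8]
```

View pics/c12.png

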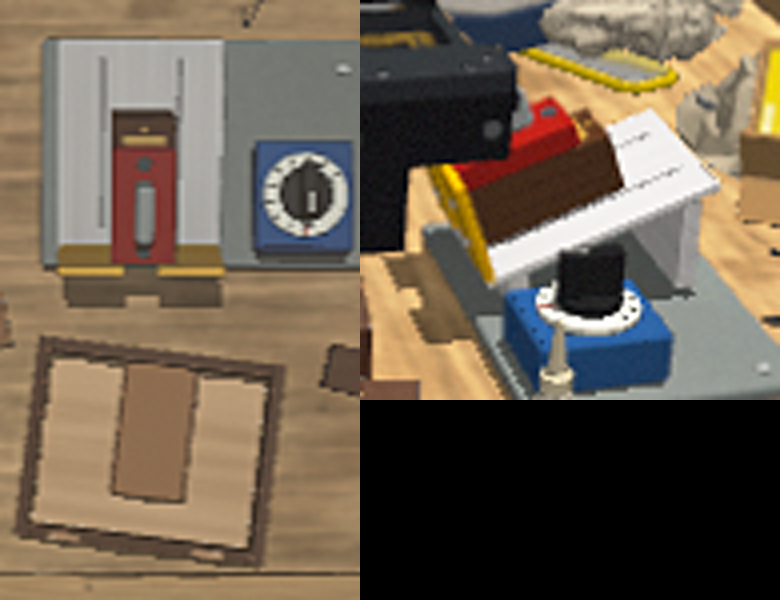

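The block has been knocked against the box's far wall while I was away. I've used up the picture views, so I'll clear the side view with the arm and check flatness numerically.

Emit:
{"api": "arm_command", "payload": {
  "plan": "0.035 0 -0.04 0 0; 0.035 0 -0.04 0 0; 0.035 0 -0.04 0 0; 0.035 0 -0.04 0 0; 0.035 0 -0.04 0 0"
}}

```text
time_s: 41.9
tcp_pos: [0.4357, -0.216, 0.2447]
ee_rot: [3.142, 0.002, 0.001]
wrist_force: [0.1, 0.4, -0.4]
gripper_width: 0.399
grip_force: 0.0
```

Emit:
{"api": "arm_command", "payload": {
  "plan": "0.035 0 -0.04 0 0; 0.035 0 -0.04 0 0; 0.035 0 -0.04 0 0; 0.035 0 -0.04 0 0; 0.035 0 -0.04 0 0"
}}

```text
time_s: 42.4
tcp_pos: [0.4352, -0.0162, 0.2448]
ee_rot: [3.142, 0.002, 0.002]
wrist_force: [1.4, -0.1, -0.6]
gripper_width: 0.402
grip_force: 0.0
```

Emit:
{"api": "arm_command", "payload": {
  "plan": "0.035 0 -0.04 0 0; 0.035 0 -0.04 0 0; 0.035 0 -0.04 0 0; 0.035 0 -0.04 0 0; 0.035 0 -0.04 0 0"
}}

```text
time_s: 42.9
tcp_pos: [0.4347, 0.1837, 0.2449]
ee_rot: [-3.141, -0.003, -0.002]
wrist_force: [0.2, -0.7, 0.9]
gripper_width: 0.4
grip_force: 0.0
```

Emit:
{"api": "arm_command", "payload": {
  "plan": "0.035 0 -0.04 0 0; 0.035 0 0 0 0"
}}

```text
time_s: 43.1
tcp_pos: [0.4343, 0.2258, 0.2447]
ee_rot: [-3.14, -0.01, -0.0]
wrist_force: [0.2, -1.5, -0.6]
gripper_width: 0.402
grip_force: 0.0
```

```bash
python3 - <<'E'
from vis import *
t=snap("top","t10.png");s=snap("side","s11.png")
def blk(im,n,seed):
    m=np.zeros((im.shape[0]+2,im.shape[1]+2),np.uint8)
    cv2.floodFill(im.copy(),m,seed,0,(9,9,9),(9,9,9),4|cv2.FLOODFILL_MASK_ONLY|cv2.FLOODFILL_FIXED_RANGE|(255<<8))
    c=max(cv2.findContours(m[1:-1,1:-1],cv2.RETR_EXTERNAL,cv2.CHAIN_APPROX_NONE)[0],key=cv2.contourArea)
    e=cv2.boxPoints(cv2.minAreaRect(c)).round(1).tolist();p=cv2.approxPolyDP(cv2.convexHull(c),2.0,True)[:,0].tolist()
    print(n,cv2.contourArea(c),p);return c
c0=blk(cv2.imread("t3.png"),"top before",(273,228));print(rect("top",c0,.04))
c1=blk(t,"top now",(273,222));print(rect("top",c1,.04))
print("side pred now", [proj("side",(*(np.array(q)/1e3),.04)).round(0).tolist() for q in [rect("top",c1,.04)[:2]]])
blk(cv2.imread("s3.png"),"side before",tuple(int(v) for v in proj("side",(*(rect("top",c0,.04)[:2]/1e3),.04))))
blk(s,"side now",tuple(int(v) for v in proj("side",(*(rect("top",c1,.04)[:2]/1e3),.04))))
E
```

```text
top before 478.5 [[282, 213], [280, 242], [263, 242], [267, 212]]
[432.5 -71.2 105.6  54.8 172.7]
top now 464.5 [[267, 206], [282, 208], [279, 239], [264, 237]]
[448.3 -72.  103.9  54.2 174.1]
side pred now [[235.0, 222.0]]
side before 269.5 [[248, 221], [248, 226], [211, 227], [211, 219]]
side now 268.5 [[254, 222], [252, 226], [217, 226], [217, 220], [251, 218]]
```

```bash
python3 - <<'E'
from vis import *
for p in[(267,206),(282,208),(279,239),(264,237)]:
    print(p,[proj("side",plane("top",p,z)).round(1).tolist() for z in(.04,.055)], plane("top",p,.04)[:2].round(4))
s=cv2.imread("s11.png");g=cv2.cvtColor(s,cv2.COLOR_BGR2HSV)
for x in(218,226,234,242,248,252,256):print(x,g[208:236,x,2])
E
```

```text
(267, 206) [[252.7, 216.6], [252.5, 211.7]] [ 0.5007 -0.0515]
(282, 208) [[254.2, 225.0], [254.0, 219.9]] [ 0.4941 -0.0997]
(279, 239) [[216.7, 226.7], [216.6, 221.6]] [ 0.3949 -0.0896]
(264, 237) [[216.5, 218.2], [216.5, 213.3]] [ 0.4014 -0.0415]
218 [ 56  57  56  55  53  54  54  52  37 222 239 167 180 189 188 186 188 187
 188 195 136  77  72  71  75  72  76  71]
226 [ 52  55  57  57  54  55  55  50  57 233 212 186 186 187 187 190 187 186
 189 193 109  72  73  73  73  75  76  72]
234 [ 53  53  52  55  55  54  54  50  76 234 209 186 188 186 186 186 189 188
 190 178  99  70  73  73  72  73  72  65]
242 [ 55  53  57  55  53  56  54  40 231 246 181 177 188 188 187 184 185 190
 192 153  88  75  75  72  73  73  73  74]
248 [ 53  57  58  57  55  57  54  40 234 234 190 183 185 185 188 187 186 187
 192 135  82  70  74  72  74  74  72  78]
252 [ 44  46  50  48  50  50  51  47  71  73 166 188 189 187 188 186 186 187
 191 119  74  75  71  75  75  75  74  81]
256 [131 113 110 109 106 107 111 113 109 115 114 102  96  90  96 100  73  61
  47  59  56  54  57  58  57  58  56  68]
```

Block top rows in the side view match z≈40 mm at both ends, so it is flat in the box. Everything is in place; handing in.

```bash
python3 -c "
from station import bot
print(bot.close_job())"
```

```text
the job is handed in; nothing more can be done
None
```

The job is handed in at about 43 s: the sanding block lies flat in the walnut box, the counter is at zero, and the three plaques with the red follower on top are stacked flat against the yellow backstop.

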